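# Make up two measurement kits from the stock

### The job

Make up the two kits. Blue tray: the green disc on the round mark and the coil standard on the square mark; yellow tray: the brown disc on the round mark and the brass weight on the square mark, each centred on its mark, flat or upright. The green disc lies under the steel disc: lift the steel disc aside, then lay it back in the middle of the stock pad; leave the off-white disc where it is.

Things in the scene. Friction and masses are not known exactly. Their poses are not given: they have to be found in the camera images.
- blue_tray: Blue kit tray, fixed, 110 x 190 mm, turned up to 0.15 rad; the trays may change places. Origin: under its centre, at bench level. Dark insert, top 6 mm above the origin, on which parts stand; lip round it 5 mm wide, top at 11 mm. Flat white marks on the insert, both at x = 0 in its frame: round, 46 mm across, centred at y = +48 mm; square, 56 mm wide, centred at y = -48 mm
- yellow_tray: Yellow kit tray, with the same form, size, marks and frame as the blue tray. Behind the trays stand instruments with a parcel on top, 0.20 m high, its front at x = 0.50 m for y 0.10 to 0.28 m; behind the stock a tall bench supply, its front at about x = 0.61 m with knobs to 0.59 m. Between trays and stock, pass along the front of the bench (x about 0.43 m)
- stock_pad: Green flat stock pad with a grey field, fixed on the bench, 70 x 70 mm, 3 mm thick (top 3 mm above its origin, which is at bench level under its centre). At the start the green disc lies on it, and the steel disc on the green disc. The bench between the stock things is clear wherever none of the listed things stands, for x 0.41 to 0.56 m and y -0.40 to -0.09 m
- green_disc_mid (a point): Green glass-laminate sample disc, 38 mm across, 8 mm thick, lying flat on the stock pad under the smaller steel disc, so that from above it shows as a green ring. Point: its centre, 4 mm above its underside; z is its axis, up
- steel_disc_mid (a point): Bright steel reference disc with a small centre hole, 28 mm across, 12 mm thick, lying on the green disc at the start. Point: its centre, 6 mm above its underside; z is its axis, up
- brown_disc_mid (a point): Brown sample disc, 35 mm across, 10 mm thick, flat on the bench. Point: its centre, 5 mm above its underside; z up
- coil_mid (a point): Blue-grey round coil standard, 50 mm across, body 32 mm high, standing on the bench, with two thin brass pins on its top that reach to 46 mm. Point: the centre of its round body, 16 mm above its underside; z up. About 0.1 to 0.18 kg
- weight_mid (a point): Brass calibration weight with a small knob on top, body 22 mm across, 36 mm high overall, standing on the bench, about 0.1 kg. Point: on its axis, 18 mm above its underside; z up
- cream_disc_mid (a point): Off-white ceramic sample disc, 33 mm across, 10 mm thick, flat on the bench among the stock; no kit needs it. Point: its centre, 5 mm above its underside; z up

How it is judged:
By the outcome, as a careful person would: the job done as asked, in the order asked, and still so for the second after the job is handed in, with the robot touching nothing.
It also fails if it takes over 141 s, if anything falls off the work surface, if the arm or the gripper's body presses on something with over 40 N, if the wrist force passes 120 N, or if a joint passes its speed limit or range.

### The arm

A 7-joint arm with a two-finger parallel gripper is mounted at the origin on a cart in front of the work surface, level with it; the furniture and walls round the work are solid. World frame = base frame: x ahead of the robot, y to its left, z up, the work surface at z = 0. Lengths are in m, angles in rad, forces in N, time in s.
With the tool pointing down it reaches from about 0.35 to 0.9 m from the base axis. Payload 8.1 kg.
Tool frame: the origin (TCP) lies on the mounting face of the last link; the fingertips stand 178 mm ahead of it and the grasp point (between the pads) lies 159 mm ahead of it; z points along the fingers, y is the direction in which the jaws open and shut (so a half turn about z gives the same grasp; the last joint's range is limited). The gripper opens to 92 mm and grips with 3 to 60 N. Pads are 19 mm wide; open, the fingers measure 130 mm over their backs; the gripper's body (75 mm by 190 mm) begins 47 mm behind the grasp point.
Start: joints at [-1.444, 0.434, 0.025, 1.573, -0.012, 1.134, -0.075], TCP at [0.142, 0.609, 0.405] pointing down, gripper open.
Joint ranges: [-2.62, 2.62], [-0.44, 2.09], [-1.27, 1.32], [0.08, 2.57], [-1.32, 4.46], [0.12, 2], [-2.74, 2.74]. Speed limits (rad/s): [2.22, 2.22, 3.01, 3.01, 3.14, 3.14, 3.14].

### API

Orientations are given as [roll, pitch, yaw] about the fixed x, y, z axes, in that order (R = Rz(yaw) Ry(pitch) Rx(roll)).
In Python, from workcell import r, eyes gives the robot as it stands. The module is installed in compiled form; this text tells all that it offers.
- The arm moves only by the tool drive_tool, never from a script. Its argument "motion" is text: rows parted by semicolons, each of 7 numbers parted by spaces: the shift along the world's x, y, z in cm, then the turn, a rotation vector about the world's x, y, z in rad, then the finger opening in cm, from 0 to 9.18. A call has 1 to 20 rows; each row is the pose to reach, as a shift and turn from the pose commanded when the call began; what a row does not reach only later rows make up. A row lasts 1/12 s, in which the tool goes at most 41.7 mm and 7.16 degrees, less where a joint would pass 70% of its speed; a pose out of reach is approached as far as the arm can. A call with a gripper value outside its range is refused whole. The fingers move at their own pace and stop on an object; "grip_force" is the grip in N (left out, the last holds). Time passes only in rows, so rows that repeat a pose let the fingers close. It gives the time, the measured TCP pose, the force and the opening at its end, in the units of the state.
- r.sense(): the state, without advancing time (a new reading comes with each control period).
- eyes.camera(name): name is "side" or "top" or "wrist"; returns the picture (384x512x3 uint8, red, green, blue); there is no depth.
- eyes.get_calibration(name): a dict with "K" (3x3 intrinsics, pixels), "R" (3x3) and "t" (3): a world point X has camera coordinates R X + t. Camera axes: x right, y down, z forward; pixel columns grow to the right and rows downward; lengths in m; the calibration is good to about 2 mm. The wrist camera is an equidistant fisheye: a pixel r from the principal point sees the ray r / f radians off the axis. A picture is of the moment at which its call begins: read the wrist's pose just before it. get_calibration takes no time and is no camera call; for the wrist camera it gives the pose at the moment of the call.
- r.finish_job(): hands the job in, once; it reports no verdict.
The state is a dict: "time": time; "qpos": joint angles; "qd": joint speeds; "joint_torque": joint torques, N m; "tcp_pos": TCP position; "tool_rot": TCP orientation; "contact_force": force on the tool from outside, world axes, zero at the start; "wrist_torque": the same for the moment, N m; "opening": finger opening in m.
Only numpy, scipy, OpenCV 4.12 (cv2) and the standard library are available. Lean on these libraries where they do the work, as an engineer would, in place of code of your own. Each camera call takes 0.05 s, during which the arm holds its last target. There are 200 camera calls.

## Working session

There is one attempt and no reset: what is moved stays moved. The work goes in short steps, Python scripts to look and compute and a tool call to move; the robot and the scene stay as the last step left them, time stands still between calls to the robot, and variables do not carry over. Pictures are saved under pics/ and viewed, on a budget of 14 in all, crops included, one or two more only if the job needs it, and the job is handed in when it is done.

Besides the shell and the picture viewer there is one more tool, called after "Call:" as a command line: name --argument value ..., lists and objects as JSON in quotes. drive_tool: Moves the arm, as the interface text tells. Its arguments: {"type":"object","properties":{"motion":{"type":"string"},"grip_force":{"type":"number"}},"required":["motion"]}

```bash
mkdir -p pics; python3 - <<'E'
from workcell import r, eyes
import cv2,numpy as np
for n in ("top","side"):
    im=eyes.camera(n); cv2.imwrite(f"pics/{n}0.png",cv2.cvtColor(im,cv2.COLOR_RGB2BGR))
    c=eyes.get_calibration(n); print(n,c["K"].round(1).tolist(),c["R"].round(3).tolist(),c["t"].round(3).tolist())
s=r.sense(); print(s)
E
```

```text
top [[378.8, 0.0, 252.9], [0.0, 378.8, 191.8], [0.0, 0.0, 1.0]] [[0.026, -1.0, 0.01], [-0.986, -0.027, -0.162], [0.162, -0.005, -0.987]] [-0.048, 0.492, 1.164]
side [[401.2, 0.0, 259.1], [0.0, 401.2, 186.5], [0.0, 0.0, 1.0]] [[0.974, -0.225, 0.006], [-0.126, -0.568, -0.813], [0.186, 0.792, -0.582]] [-0.505, 0.077, 0.984]
{'time': 0.1, 'qpos': array([-1.44364397,  0.43517724,  0.02496193,  1.57399372, -0.01159596,
        1.13405671, -0.07506559]), 'qd': array([ 0.00124429, -0.00302404,  0.0002166 , -0.00324993, -0.00074941,
        0.00016046, -0.00057139]), 'joint_torque': array([ 3.01407039e-03, -6.69130683e+01,  9.88126695e-01, -3.15147436e+01,
       -6.03987998e-02,  3.74381198e-02,  7.56682653e-05]), 'tcp_pos': array([0.14231142, 0.60836492, 0.40401307]), 'tool_rot': array([-3.14010854e+00,  1.33855356e-04,  2.91181782e+00]), 'contact_force': array([-0.52035288, -0.48163196,  0.65045899]), 'wrist_torque': array([-0.03433975,  0.02835753, -0.05338759]), 'opening': 0.09184285810199656}
```

View pics/top0.png

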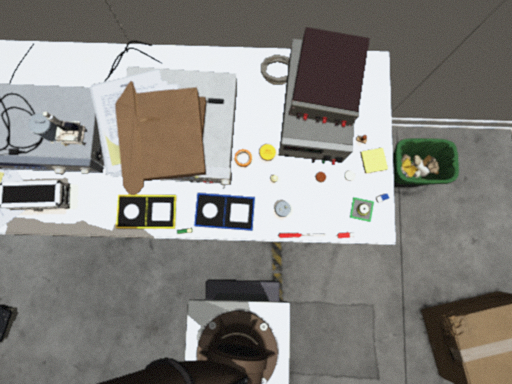

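View pics/side0.png

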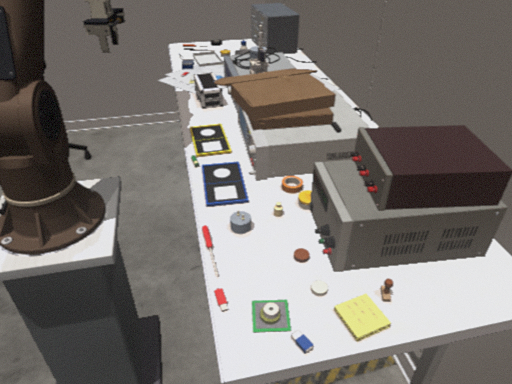

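The top view shows the yellow tray at (147,211), blue tray (225,211), coil (283,208), weight (274,179), brown disc (321,177), cream disc (350,175) and pad with both discs (362,209). The side view confirms the same layout.

```bash
cat > h.py <<'E'
import numpy as np,cv2
from workcell import r,eyes
def ray(c,px,wrist=False):
    K=np.array(c["K"]);d=np.array([(px[0]-K[0,2])/K[0,0],(px[1]-K[1,2])/K[1,1],1.])
    if wrist:
        th=np.hypot(d[0],d[1]);a=np.sin(th)/max(th,1e-9);d=np.array([d[0]*a,d[1]*a,np.cos(th)])
    R=np.array(c["R"]);return -R.T@np.array(c["t"]),R.T@d
def onplane(c,px,z,wrist=False):
    o,d=ray(c,px,wrist);return o+d*(z-o[2])/d[2]
def proj(c,X,wrist=False):
    p=np.array(c["R"])@X+np.array(c["t"]);K=np.array(c["K"])
    if wrist:
        rr=np.hypot(p[0],p[1]);th=np.arctan2(rr,p[2]);u=p[:2]/max(rr,1e-9)*th
    else: u=p[:2]/p[2]
    return K[0,0]*u[0]+K[0,2],K[1,1]*u[1]+K[1,2]
def blobs(mask,amin=6):
    n,l,s,c=cv2.connectedComponentsWithStats(mask.astype(np.uint8))
    return [(c[i],s[i]) for i in range(1,n) if s[i,4]>=amin]
E
python3 - <<'E'
from h import *
W={"top":dict(yel=(110,188,182,234),blue=(188,188,260,234),coil=(270,195,298,222),weight=(266,172,282,186),brown=(312,168,330,186),cream=(341,166,358,184),pad=(346,193,378,226)),
"side":dict(yel=(186,118,236,162),blue=(198,156,252,208),coil=(226,207,256,236),weight=(271,201,286,218),brown=(290,246,312,264),cream=(308,277,330,297),pad=(246,296,296,336))}
for n in W:
    im=cv2.cvtColor(cv2.imread(f"pics/{n}0.png"),cv2.COLOR_BGR2HSV);c=eyes.get_calibration(n)
    print(n,'cam',(-np.array(c["R"]).T@c["t"]).round(3))
    for k,(a,b,e,f) in W[n].items():
        h=im[b:f,a:e].astype(int);bg=np.median(np.r_[h[0],h[-1],h[:,0],h[:,-1]],axis=0)
        if k in("yel","blue"): 
            m=(h[...,2]>150)&(h[...,1]<70)
            z=.006
        elif k=="pad": m=(h[...,1]>90);z=.003
        elif k=="cream": m=(abs(h-bg)[...,1:].max(-1)>14);z=.01
        else: m=(abs(h-bg)[...,1:].max(-1)>45);z={"coil":.032,"weight":.02,"brown":.01}[k]
        if k=="pad":
            p=np.argwhere(m)[:,::-1].astype(np.float32)
            bl=[(np.array(cv2.minAreaRect(p)[0]),[0,0,0,0,m.sum()])];print(cv2.minAreaRect(p))
        else: bl=blobs(m)
        for q,s in bl:
            print(k,(q+[a,b]).round(1),s[2:5],onplane(c,q+[a,b],z).round(4),bg)
E
```

```text
top cam [ 0.298 -0.028  1.228]
yel [145.9 209.4] [  72   46 1176] [0.4318 0.31   0.006 ] [103.   7. 243.]
yel [160.8 211.4] [ 19  18 324] [0.4265 0.2616 0.006 ] [103.   7. 243.]
yel [131.  211.1] [ 15  15 176] [0.4251 0.3578 0.006 ] [103.   7. 243.]
blue [222.5 209.3] [  72   46 1349] [0.4389 0.0625 0.006 ] [105.   6. 244.]
blue [209.6 210.2] [ 15  15 174] [0.4347 0.1041 0.006 ] [105.   6. 244.]
blue [239.1 212.5] [ 19  19 324] [0.4299 0.0084 0.006 ] [105.   6. 244.]
coil [280.4 207.6] [ 17  17 148] [ 0.4462 -0.1232  0.032 ] [105.   6. 244.]
weight [272.1 178.7] [ 6  8 28] [ 0.5416 -0.096   0.02  ] [105.   6. 244.]
brown [320.1 176.6] [11 12 96] [ 0.555  -0.2542  0.01  ] [105.   7. 244.]
cream [346.1 175.3] [ 8 11 35] [ 0.5616 -0.3398  0.01  ] [105.   6. 244.]
((15.440000534057617, 16.080001831054688), (20.750713348388672, 20.21405601501465), 10.304845809936523)
pad [361.4 209.1] [0, 0, np.int64(128)] [ 0.452  -0.3902  0.003 ] [105.   7. 244.]
side cam [ 0.319 -0.849  0.638]
yel [218.2 137. ] [ 50  44 875] [0.4528 0.3108 0.006 ] [113.   3. 231.]
yel [207.3 131.9] [14  7 77] [0.4223 0
[... 192 characters left out ...]
] [  54   52 1090] [0.4392 0.0716 0.006 ] [113.   4. 232.]
blue [221.5 172.5] [ 16  10 121] [0.4317 0.101  0.006 ] [113.   4. 232.]
blue [225.  192.3] [ 24  15 279] [0.4266 0.0048 0.006 ] [113.   4. 232.]
coil [240.8 222.7] [ 24  23 431] [ 0.439  -0.1549  0.032 ] [114.   3. 233.]
weight [278.2 210.2] [ 10  15 107] [ 0.5395 -0.1152  0.02  ] [113.   3. 232.]
brown [301.1 255.2] [ 17  15 196] [ 0.551  -0.2641  0.01  ] [113.5   4.  234. ]
cream [318.2 292.2] [19 12 89] [ 0.5527 -0.3681  0.01  ] [117.5   3.  233. ]
((24.974891662597656, 19.34712028503418), (30.669631958007812, 36.97266387939453), 87.79740142822266)
pad [271.  315.3] [0, 0, np.int64(311)] [ 0.45   -0.3949  0.003 ] [120.   4. 234.]
```

Call:
drive_tool --motion "10 -15 4 0 0 0.1 9; 24 -36 4 0 0 0.23 9; 24 -36 4 0 0 0.23 9; 24 -36 4 0 0 0.23 9; 24 -36 4 0 0 0.23 9; 24 -36 4 0 0 0.23 9; 24 -36 4 0 0 0.23 9; 24 -36 4 0 0 0.23 9; 24 -36 4 0 0 0.23 9; 24 -36 4 0 0 0.23 9; 24 -36 4 0 0 0.23 9; 24 -36 4 0 0 0.23 9; 24 -36 4 0 0 0.23 9; 24 -36 4 0 0 0.23 9"

```text
time: 1.27
tcp_pos: [0.3818, 0.2494, 0.4445]
tool_rot: [3.141, -0.001, -3.141]
contact_force: [-0.4, 0.5, -0.3]
opening: 0.0903
```

```bash
cat > snap.py <<'E'
from h import *
import sys,pickle
s=r.sense();c=eyes.get_calibration("wrist");im=eyes.camera("wrist")
cv2.imwrite(f"pics/{sys.argv[1]}.png",cv2.cvtColor(im,cv2.COLOR_RGB2BGR));pickle.dump(c,open(f"pics/{sys.argv[1]}.pkl","wb"))
print(s["time"],s["tcp_pos"].round(4),s["tool_rot"].round(3),s["qpos"].round(2),np.array(c["K"])[0,0],(-np.array(c["R"]).T@c["t"]).round(3),np.array(c["R"]).round(2).tolist())
E
python3 snap.py w1
```

```text
1.2667 [0.3818 0.2494 0.4445] [ 3.141e+00 -1.000e-03 -3.141e+00] [-0.85  0.12  0.18  1.91 -0.02  1.11  0.9 ] 297.3186396354542 [0.298 0.25  0.424] [[-0.0, 1.0, -0.0], [0.95, 0.0, 0.31], [0.31, -0.0, -0.95]]
```

View pics/w1.png

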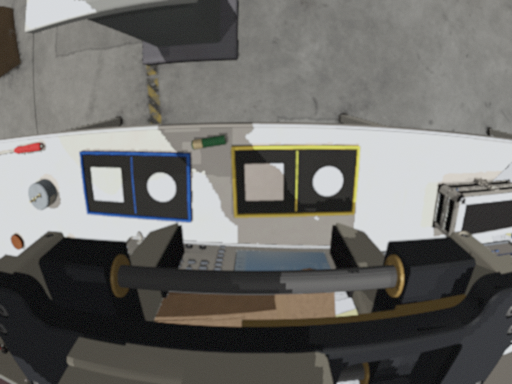

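The wrist view shows the blue marks at (107,185) square and (161,187) round, and the yellow marks at (264,182) and (327,181). The coil is at (42,194).

Call:
drive_tool --motion "2 -20 0 0 0 0 9; 6 -49 0 0 0 0 9; 6 -49 0 0 0 0 9; 6 -49 0 0 0 0 9; 6 -49 0 0 0 0 9; 6 -49 0 0 0 0 9; 6 -49 0 0 0 0 9; 6 -49 0 0 0 0 9; 6 -49 0 0 0 0 9; 6 -49 0 0 0 0 9; 6 -49 0 0 0 0 9; 6 -49 0 0 0 0 9; 6 -49 0 0 0 0 9; 6 -49 0 0 0 0 9; 6 -49 0 0 0 0 9; 6 -49 0 0 0 0 9"

```text
time: 2.65
tcp_pos: [0.443, -0.2394, 0.4444]
tool_rot: [3.141, -0.001, -3.138]
contact_force: [0.9, 0.3, 0.9]
opening: 0.0901
```

```bash
python3 snap.py w2; python3 - <<'E'
from h import *
import pickle
c=pickle.load(open("pics/w1.pkl","rb"));im=cv2.cvtColor(cv2.imread("pics/w1.png"),cv2.COLOR_BGR2HSV).astype(int)
for k,(a,b,e,f) in dict(bsq=(88,164,128,206),bro=(140,168,182,208),ysq=(240,158,288,206),yro=(306,160,350,202)).items():
    m=im[b:f,a:e,2]>105
    q,s=max(blobs(m),key=lambda t:t[1][4])
    # area on plane from contour
    cn=max(cv2.findContours(m.astype(np.uint8),cv2.RETR_EXTERNAL,cv2.CHAIN_APPROX_NONE)[0],key=len)[:,0]+[a,b]
    P=np.array([onplane(c,p,.006,True)[:2] for p in cn])
    (x,y),(w,h),an=cv2.minAreaRect((P*1000).astype(np.float32))
    print(k,(q+[a,b]).round(1),onplane(c,q+[a,b],.006,True).round(4),(round(x,1),round(y,1)),round(w,1),round(h,1))
E
```

```text
2.65 [ 0.443  -0.2394  0.4444] [ 3.141e+00 -1.000e-03 -3.138e+00] [-0.16  0.22  0.67  1.84 -0.15  1.13  2.14] 297.3186396354542 [ 0.359 -0.239  0.424] [[-0.0, 1.0, -0.0], [0.95, 0.0, 0.31], [0.31, 0.0, -0.95]]
bsq [106.9 183.9] [0.4287 0.0081 0.006 ] (429.4, 6.9) 60.2 59.8
bro [161.3 186.8] [0.4337 0.1035 0.006 ] (434.4, 102.6) 48.3 48.6
ysq [263.9 181.5] [0.4255 0.2603 0.006 ] (426.2, 260.0) 57.4 57.1
yro [327.5 180.8] [0.4241 0.3558 0.006 ] (424.5, 355.6) 48.0 48.1
```

View pics/w2.png

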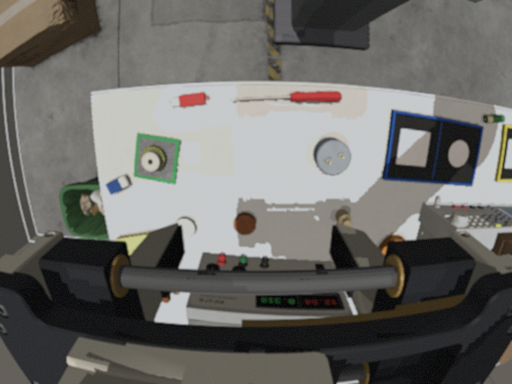

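Wrist view 2 shows the pad at (158,158), steel disc (151,158), cream (186,226), brown (245,223), coil (332,156) and weight (343,218), partly by the finger.

```bash
python3 - <<'E'
from h import *
import pickle
c=pickle.load(open("pics/w2.pkl","rb"));B=cv2.imread("pics/w2.png");im=cv2.cvtColor(B,cv2.COLOR_BGR2HSV).astype(int)
def rep(k,m,a,b,z):
    cn=max(cv2.findContours(m.astype(np.uint8),cv2.RETR_EXTERNAL,cv2.CHAIN_APPROX_NONE)[0],key=cv2.contourArea)[:,0]+[a,b]
    P=(np.array([onplane(c,p,z,True)[:2] for p in cn])*1000).astype(np.float32)
    (x,y),rr=cv2.minEnclosingCircle(P);R=cv2.minAreaRect(P)
    print(k,cn.mean(0).round(1),"circ",round(x,1),round(y,1),"d",round(2*rr,1),"rect",np.round(R[0],1),np.round(R[1],1),round(R[2],1))
def w(a,b,e,f): return im[b:f,a:e]
h=w(125,128,190,190); rep("pad",(h[...,1]>90)&(h[...,0]>40)&(h[...,0]<85),125,128,.003)
h=w(225,205,262,240); rep("brown",(h[...,1]>110),225,205,.01)
h=w(305,130,362,182); print(h[0,0],h[26,27]); rep("coil",(h[...,2]<165)&(h[...,0]>95),305,130,.02)
cv2.imwrite("pics/c2.png",np.vstack([np.hstack([cv2.resize(B[130:190,125:190],(390,360),interpolation=0),cv2.resize(B[125:185,300:365],(390,360),interpolation=0)]),np.hstack([cv2.resize(B[203:243,175:240],(390,240),interpolation=0),cv2.resize(B[203:243,315:380],(390,240),interpolation=0)])]))
E
```

```text
pad [156.3 157.8] circ 450.7 -390.5 d 91.8 rect [ 451.2 -390.7] [67.3 66.9] 79.1
brown [244.7 223.4] circ 553.1 -257.2 d 34.3 rect [ 553.1 -257.2] [29.4 32.4] 89.9
[102   6 205] [101  12 164]
coil [331.6 156.1] circ 444.5 -132.6 d 55.6 rect [ 444.4 -132.5] [54.8 48.4] 61.6
```

View pics/c2.png

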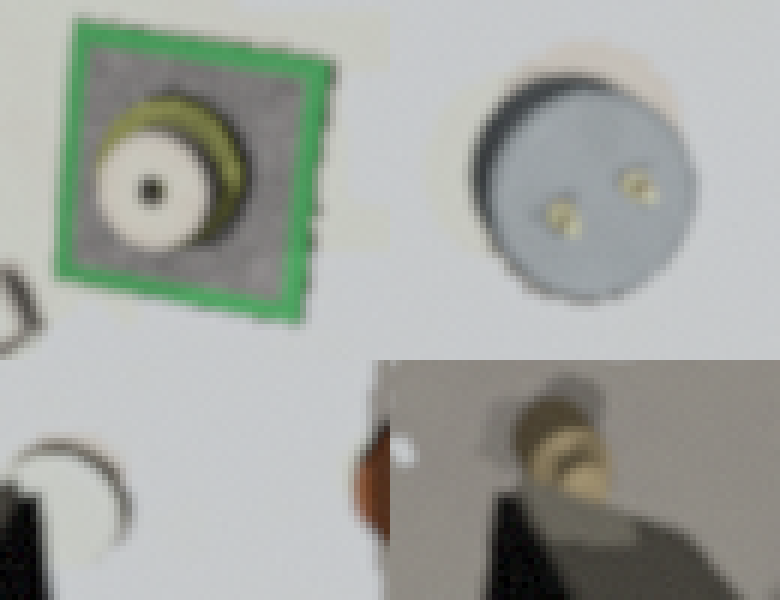

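```bash
python3 - <<'E'
from h import *
import pickle
c=pickle.load(open("pics/w2.pkl","rb"))
for k,p,z in (("steel",(149.8,161.2),.023),("steeledgeL",(96/6+124.5,161.2),.023),("steeledgeR",(208/6+124.5,161.2),.023),("green",(153.3,157.9),.010),("coil",(333.4,156.4),.032),("weightknob",(586/6-65+314.5,(475-360)/6+202.5),.036)):
    print(k,np.round(p,1),onplane(c,p,z,True).round(4))
E
```

```text
steel [149.8 161.2] [ 0.4508 -0.393   0.023 ]
steeledgeL [140.5 161.2] [ 0.4505 -0.4078  0.023 ]
steeledgeR [159.2 161.2] [ 0.4511 -0.3785  0.023 ]
green [153.3 157.9] [ 0.4489 -0.3919  0.01  ]
coil [333.4 156.4] [ 0.4422 -0.1331  0.032 ]
weightknob [347.2 221.7] [ 0.5391 -0.1044  0.036 ]
```

Call:
drive_tool --motion "0.8 -15.4 -4 0 0 0 5; 0.8 -15.4 -4 0 0 0 5; 0.8 -15.4 -10 0 0 0 5; 0.8 -15.4 -20 0 0 0 5; 0.8 -15.4 -20 0 0 0 5; 0.8 -15.4 -20 0 0 0 5; 0.8 -15.4 -20 0 0 0 5; 0.8 -15.4 -20 0 0 0 5; 0.8 -15.4 -20 0 0 0 5; 0.8 -15.4 -20 0 0 0 5; 0.8 -15.4 -20 0 0 0 5"

```text
time: 3.62
tcp_pos: [0.4515, -0.395, 0.2471]
tool_rot: [-3.14, 0.003, -3.14]
contact_force: [0.2, -0.1, -0.1]
opening: 0.0499
```

```bash
python3 -c "
from h import *
s=r.sense();print(s['tcp_pos'],s['tool_rot'],s['qpos'].round(2),s['opening'])"
```

```text
[ 0.45148484 -0.39496259  0.24707458] [-3.14028209e+00  3.12465110e-03 -3.13996004e+00] [ 0.25  0.62  0.57  1.84 -0.44  0.81  2.61] 0.04986169266654369
```

Call:
drive_tool --motion "0 0.1 -3 0 0 0 5; 0 0.2 -5.4 0 0 0 5; 0 0.2 -5.4 0 0 0 5; 0 0.2 -5.4 0 0 0 5; 0 0.2 -5.4 0 0 0 2; 0 0.2 -5.4 0 0 0 2; 0 0.2 -5.4 0 0 0 2; 0 0.2 -5.4 0 0 0 2; 0 0.2 -5.4 0 0 0 2; 0 0.2 -5.4 0 0 0 2" --grip_force 15

```text
time: 4.45
tcp_pos: [0.4507, -0.3938, 0.1918]
tool_rot: [-3.141, 0.001, -3.142]
contact_force: [-1.2, 1.7, 8.0]
opening: 0.0274
```

Call:
drive_tool --motion "0 0 2 0 0 0 2; 0 0 5 0 0 0 2; 0 4 5 0 0 0 2; 0 8 5 0 0 0 2; 0 11.5 5 0 0 0 2; 0 11.5 5 0 0 0 2; 0 11.5 5 0 0 0 2"

```text
time: 5.03
tcp_pos: [0.4509, -0.2761, 0.2409]
tool_rot: [3.14, 0.0, -3.137]
contact_force: [0.4, 0.1, 0.1]
opening: 0.0273
```

Call:
drive_tool --motion "0 0 -3 0 0 0 2; 0 0 -5.5 0 0 0 2; 0 0 -5.9 0 0 0 2; 0 0 -5.9 0 0 0 2; 0 0 -5.9 0 0 0 2"

```text
time: 5.45
tcp_pos: [0.4501, -0.2797, 0.182]
tool_rot: [-3.141, -0.0, 3.14]
contact_force: [0.3, 0.4, -0.2]
opening: 0.0271
```

Call:
drive_tool --motion "0 0 -0.05 0 0 0 2; 0 0 -0.05 0 0 0 4; 0 0 -0.05 0 0 0 4; 0 0 -0.05 0 0 0 4; 0 0 3 0 0 0 4; 0 0 7 0 0 0 5; 0 -4 7 0 0 0 5; 0 -8 7 0 0 0 5; -0.1 -11 7 0 0 0 5.2; -0.1 -11 7 0 0 0 5.2; -0.1 -11 7 0 0 0 5.2; -0.1 -11 7 0 0 0 5.2"

```text
time: 6.45
tcp_pos: [0.4493, -0.388, 0.2516]
tool_rot: [3.141, -0.0, 3.141]
contact_force: [0.0, 0.6, 0.4]
opening: 0.0522
```

```bash
python3 snap.py w3; python3 - <<'E'
from h import *
import pickle
c=pickle.load(open("pics/w3.pkl","rb"))
for k,X in dict(green=(.449,-.392,.011),steel=(.450,-.28,.012),brown=(.553,-.257,.01),coil=(.443,-.133,.032)).items(): print(k,np.round(proj(c,np.array(X),True),1))
E
```

```text
6.45 [ 0.4493 -0.388   0.2516] [ 3.141 -0.     3.141] [ 0.23  0.6   0.57  1.85 -0.44  0.82  2.6 ] 297.3186396354542 [ 0.365 -0.387  0.231] [[0.0, 1.0, -0.0], [0.95, -0.0, 0.31], [0.31, -0.0, -0.95]]
green [250.6 201.4]
steel [384.  201.9]
brown [385.3 295.4]
coil [516.  199.3]
```

View pics/w3.png

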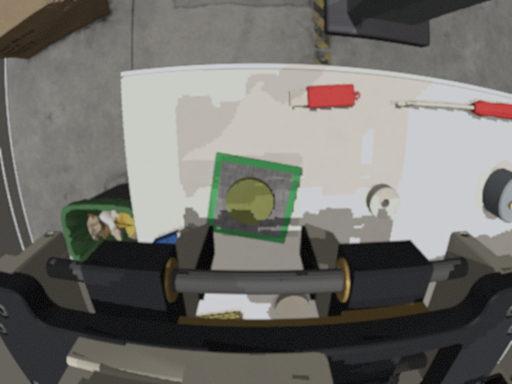

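Green disc sits at (250,201) as predicted, and the steel disc stands aside at (384,201).

Call:
drive_tool --motion "0 -0.4 -3 0 0 0 5.2; 0 -0.4 -6.8 0 0 0 5.2; 0 -0.4 -6.8 0 0 0 5.2; 0 -0.4 -6.8 0 0 0 5.2; 0 -0.4 -6.8 0 0 0 3; 0 -0.4 -6.8 0 0 0 3; 0 -0.4 -6.8 0 0 0 3; 0 -0.4 -6.8 0 0 0 3; 0 -0.4 -6.8 0 0 0 3; 0 -0.4 -6.8 0 0 0 3"

```text
time: 7.33
tcp_pos: [0.4494, -0.3923, 0.1839]
tool_rot: [3.141, 0.0, -3.141]
contact_force: [0.8, -0.1, 0.9]
opening: 0.0374
```

Call:
drive_tool --motion "0 0 2 0 0 0 3; 0 0 6 0 0 0 3; 0 0 8 0 0 0 3; 0 0 8 0 0 0 3"

```text
time: 7.67
tcp_pos: [0.4502, -0.3939, 0.2682]
tool_rot: [-3.138, 0.005, 3.141]
contact_force: [0.4, -0.6, 0.5]
opening: 0.0372
```

Call:
drive_tool --motion "-0.5 5 0 0 0 0 3; -1.5 49.5 0 0 0 0 3; -1.5 49.5 0 0 0 0 3; -1.5 49.5 0 0 0 0 3; -1.5 49.5 0 0 0 0 3; -1.5 49.5 0 0 0 0 3; -1.5 49.5 0 0 0 0 3; -1.5 49.5 0 0 0 0 3; -1.5 49.5 0 0 0 0 3; -1.5 49.5 0 0 0 0 3; -1.5 49.5 0 0 0 0 3; -1.5 49.5 0 0 0 0 3; -1.5 49.5 0 0 0 0 3; -1.5 49.5 -2 0 0 0 3; -1.5 49.5 -4 0 0 0 3; -1.5 49.5 -4 0 0 0 3; -1.5 49.5 -4 0 0 0 3; -1.5 49.5 -4 0 0 0 3"

```text
time: 9.17
tcp_pos: [0.4346, 0.1021, 0.2242]
tool_rot: [-3.141, -0.0, 3.141]
contact_force: [0.0, 0.0, 0.2]
opening: 0.0369
```

```bash
python3 snap.py w4; python3 - <<'E'
from h import *
import pickle
c=pickle.load(open("pics/w4.pkl","rb"))
p=r.sense()["tcp_pos"]
for k,X in dict(mark=(.434,.103,.006),disc=(p[0],p[1],p[2]-.173),sq=(.429,.0075,.006)).items(): print(k,np.round(proj(c,np.array(X),True),1))
E
```

```text
9.1667 [0.4346 0.1021 0.2242] [-3.141 -0.     3.141] [-0.78  0.46  0.56  2.22 -0.45  0.57  1.69] 297.3186396354542 [0.35  0.103 0.204] [[0.0, 1.0, -0.0], [0.95, -0.0, 0.31], [0.31, -0.0, -0.95]]
mark [257.3 211.9]
disc [255.8 243.4]
sq [131.8 204.6]
```

View pics/w4.png

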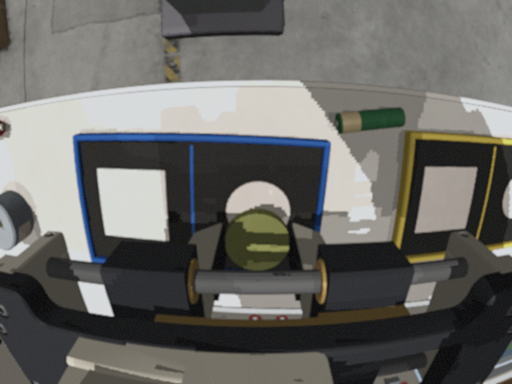

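Over the blue tray: disc at (257,240), round mark column 258, square mark (132,204) — matching the predictions.

Call:
drive_tool --motion "0 0 -2 0 0 0 3; 0 0 -3.3 0 0 0 3; 0 0 -3.6 0 0 0 3; 0 0 -3.6 0 0 0 3; 0 0 -3.6 0 0 0 3; 0 0 -3.6 0 0 0 3"

```text
time: 9.72
tcp_pos: [0.4348, 0.1026, 0.1886]
tool_rot: [3.141, 0.001, 3.142]
contact_force: [0.7, 0.2, -1.0]
opening: 0.0371
```

Lower 1 mm more, open slightly, lift, and head back over the steel disc.

Call:
drive_tool --motion "-0.05 0 -0.13 0 0 0 3; -0.05 0 -0.13 0 0 0 3; -0.05 0 -0.13 0 0 0 4.4; -0.05 0 -0.13 0 0 0 4.4; -0.05 0 -0.13 0 0 0 4.4; -0.05 0 0.5 0 0 0 4.4; -0.05 0 3 0 0 0 4.4; -0.05 0 7 0 0 0 4.4; 1.6 -38.4 7 0 0 0 4.4; 1.6 -38.4 7 0 0 0 4.4; 1.6 -38.4 7 0 0 0 4.4; 1.6 -38.4 7 0 0 0 4.4; 1.6 -38.4 7 0 0 0 4.4; 1.6 -38.4 7 0 0 0 4.4; 1.6 -38.4 7 0 0 0 4.4; 1.6 -38.4 7 0 0 0 4.4; 1.6 -38.4 7 0 0 0 4.4; 1.6 -38.4 7 0 0 0 4.4; 1.6 -38.4 7 0 0 0 4.4; 1.6 -38.4 7 0 0 0 4.4"

```text
time: 11.38
tcp_pos: [0.45, -0.2816, 0.2578]
tool_rot: [3.141, -0.001, 3.14]
contact_force: [-0.8, 0.6, -0.2]
opening: 0.0442
```

```bash
python3 snap.py w5; python3 - <<'E'
from h import *
import pickle
c=pickle.load(open("pics/w5.pkl","rb"))
for k,X in dict(steel=(.450,-.28,.012),pad=(.451,-.3905,.003)).items(): print(k,np.round(proj(c,np.array(X),True),1))
c3=pickle.load(open("pics/w3.pkl","rb"));B=cv2.imread("pics/w3.png")
h=cv2.cvtColor(B,cv2.COLOR_BGR2HSV)[140:255,195:312];m=((h[...,1]>110)&(h[...,0]>45)&(h[...,0]<85)).astype(np.uint8)
cn=max(cv2.findContours(m,cv2.RETR_EXTERNAL,cv2.CHAIN_APPROX_NONE)[0],key=cv2.contourArea)[:,0]+[195,140]
print("pad",cv2.minAreaRect((np.array([onplane(c3,p,.003,True)[:2] for p in cn])*1000).astype(np.float32)))
t=cv2.imread("pics/w5.png")
h=cv2.cvtColor(t,cv2.COLOR_BGR2HSV)
c=eyes.get_calibration("top");b=cv2.cvtColor(eyes.camera("top"),cv2.COLOR_RGB2BGR)
cv2.imwrite("pics/c5.png",np.hstack([cv2.resize(t[120:270,150:350],(400,300)),cv2.resize(b[190:235,190:260],(400,300),interpolation=0)]))
E
```

```text
11.3833 [ 0.45   -0.2816  0.2578] [ 3.141e+00 -1.000e-03  3.140e+00] [ 0.03  0.51  0.6   2.   -0.41  0.75  2.44] 297.3186396354542 [ 0.366 -0.281  0.237] [[0.0, 1.0, -0.0], [0.95, -0.0, 0.31], [0.31, -0.0, -0.95]]
steel [257.9 199.5]
pad [133.7 196.6]
pad ((450.8118591308594, -391.12908935546875), (67.69529724121094, 67.65876770019531), 79.5530014038086)
```

View pics/c5.png

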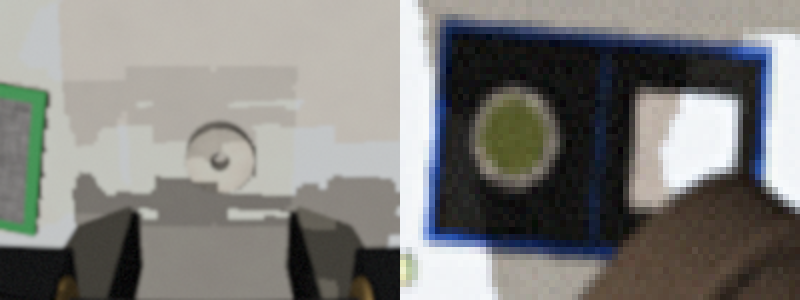

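Green disc is centred on the blue round mark; the steel hole is at about (260,200) in the wrist view, as expected.

Call:
drive_tool --motion "0 0.2 -4 0 0 0 4.4; 0 0.2 -7.6 0 0 0 4.4; 0 0.2 -7.6 0 0 0 4.4; 0 0.2 -7.6 0 0 0 4.4; 0 0.2 -7.6 0 0 0 2; 0 0.2 -7.6 0 0 0 2; 0 0.2 -7.6 0 0 0 2; 0 0.2 -7.6 0 0 0 2; 0 0.2 -7.6 0 0 0 2; 0 0.2 -5 0 0 0 2; 0 0.2 -3 0 0 0 2; 0.1 -3 -3 0 0 0 2; 0.1 -7 -3 0 0 0 2; 0.1 -11 -3 0 0 0 2; 0.1 -11 -3 0 0 0 2; 0.1 -11 -3 0 0 0 2; 0.1 -11 -3 0 0 0 2"

```text
time: 12.9
tcp_pos: [0.4511, -0.3913, 0.2275]
tool_rot: [3.141, -0.0, 3.141]
contact_force: [0.7, 1.0, -1.4]
opening: 0.0272
```

Call:
drive_tool --motion "0 0 -2.5 0 0 0 2; 0 0 -3.9 0 0 0 2; 0 0 -4.3 0 0 0 2; 0 0 -4.3 0 0 0 2; 0 0 -4.3 0 0 0 2; 0 0 -4.3 0 0 0 4; 0 0 -4.3 0 0 0 4; 0 0 -4.3 0 0 0 4; 0 0 -3.5 0 0 0 4; 0 0 -1 0 0 0 4; 0 0 3 0 0 0 5; -0.8 25.8 3 0 0 0 7; -0.8 25.8 3 0 0 0 7; -0.8 25.8 3 0 0 0 7; -0.8 25.8 3 0 0 0 7; -0.8 25.8 3 0 0 0 7; -0.8 25.8 3 0 0 0 7; -0.8 25.8 3 0 0 0 7; -0.8 25.8 3 0 0 0 7; -0.8 25.8 3 0 0 0 7"

```text
time: 14.57
tcp_pos: [0.4437, -0.1333, 0.2583]
tool_rot: [-3.141, 0.001, -3.14]
contact_force: [0.6, -1.0, 0.4]
opening: 0.07
```

```bash
python3 snap.py w6; python3 - <<'E'
from h import *
import pickle
c=pickle.load(open("pics/w6.pkl","rb"))
for k,X in dict(coil=(.443,-.133,.032),weight=(.54,-.105,.036),steel=(.451,-.391,.015)).items(): print(k,np.round(proj(c,np.array(X),True),1))
E
```

```text
14.5667 [ 0.4437 -0.1333  0.2583] [-3.141e+00  1.000e-03 -3.140e+00] [-0.29  0.42  0.62  2.16 -0.39  0.67  2.16] 297.3186396354542 [ 0.36  -0.133  0.238] [[-0.0, 1.0, -0.0], [0.95, 0.0, 0.31], [0.31, -0.0, -0.95]]
coil [256.4 207.3]
weight [287.9 309.3]
steel [ 12.8 203.3]
```

View pics/w6.png

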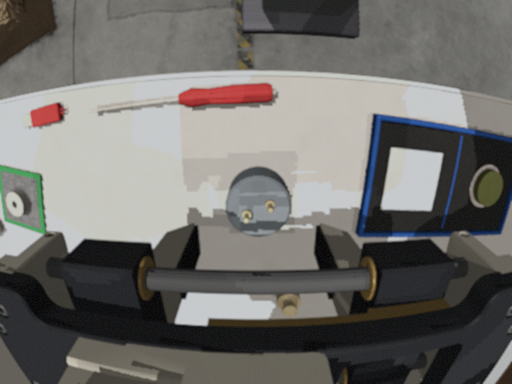

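Coil is centred between the fingers at (258,206); steel lies on the pad at left (15,203).

Call:
drive_tool --motion "-0.05 0.05 -4 0 0 0 7; -0.05 0.05 -7.3 0 0 0 7; -0.05 0.05 -7.3 0 0 0 7; -0.05 0.05 -7.3 0 0 0 7; -0.05 0.05 -7.3 0 0 0 4; -0.05 0.05 -7.3 0 0 0 4; -0.05 0.05 -7.3 0 0 0 4; -0.05 0.05 -7.3 0 0 0 4; -0.05 0.05 -7.3 0 0 0 4; -0.05 0.05 -7.3 0 0 0 4; -0.05 0.05 -5 0 0 0 4; -0.05 0.05 -2 0 0 0 4; -0.05 0.05 -2 0 0 0 4" --grip_force 25

```text
time: 15.7
tcp_pos: [0.444, -0.1336, 0.2416]
tool_rot: [-3.141, 0.005, 3.141]
contact_force: [1.3, 0.3, -1.4]
opening: 0.049
```

Call:
drive_tool --motion "-0.4 3 0 0 0 0 4; -0.8 7 0 0 0 0 4; -1.4 11 0 0 0 0 4; -1.4 14 0 0 0 0 4; -1.4 14 0 0 0 0 4; -1.4 14 0 0 0 0 4; -1.4 14 -2 0 0 0 4; -1.4 14 -4 0 0 0 4; -1.4 14 -4.6 0 0 0 4; -1.4 14 -4.6 0 0 0 4; -1.4 14 -4.6 0 0 0 4"

```text
time: 16.62
tcp_pos: [0.4289, 0.0058, 0.1918]
tool_rot: [-3.141, -0.0, 3.14]
contact_force: [0.2, -0.0, -1.9]
opening: 0.0488
```

Call:
drive_tool --motion "0 0.15 0 0 0 0 4; 0 0.15 -0.06 0 0 0 4; 0 0.15 -0.06 0 0 0 6; 0 0.15 -0.06 0 0 0 6; 0 0.15 -0.06 0 0 0 6; 0 0.15 2 0 0 0 6; 0 0.15 6 0 0 0 6; 0 0.15 9 0 0 0 6; 2 -8 9 0 0 0 6; 4 -16 9 0 0 0 6; 8 -26.3 9 0 0 0 5.5; 11.5 -26.3 9 0 0 0 5.5; 11.5 -26.3 9 0 0 0 5.5; 11.5 -26.3 9 0 0 0 5.5; 11.5 -26.3 9 0 0 0 5.5; 11.5 -26.3 9 0 0 0 5.5; 11.5 -26.3 9 0 0 0 5.5; 11.5 -26.3 9 0 0 0 5.5"

```text
time: 18.12
tcp_pos: [0.5435, -0.2558, 0.2813]
tool_rot: [3.141, -0.001, 3.141]
contact_force: [0.2, 0.7, -0.5]
opening: 0.0546
```

```bash
python3 snap.py w7; python3 - <<'E'
from h import *
import pickle
c=pickle.load(open("pics/w7.pkl","rb"))
for k,X in dict(brown=(.553,-.257,.01),steel=(.451,-.391,.015)).items(): print(k,np.round(proj(c,np.array(X),True),1))
h=cv2.cvtColor(cv2.imread("pics/w7.png"),cv2.COLOR_BGR2HSV).astype(int);m=((h[...,1]>110)&((h[...,0]<15)|(h[...,0]>172))&(h[...,2]>40)).astype(np.uint8);m[:150]=0;m[260:]=0;m[:,:200]=0;m[:,320:]=0
cn=max(cv2.findContours(m,cv2.RETR_EXTERNAL,cv2.CHAIN_APPROX_NONE)[0],key=cv2.contourArea)[:,0]
P=(np.array([onplane(c,p,.008,True)[:2] for p in cn])*1000).astype(np.float32)
print(cn.mean(0),cv2.minEnclosingCircle(P),P.min(0),P.max(0))
E
```

```text
18.1167 [ 0.5435 -0.2558  0.2813] [ 3.141e+00 -1.000e-03  3.141e+00] [-0.08  0.59  0.64  1.81 -0.44  0.89  2.34] 297.3186396354542 [ 0.459 -0.255  0.261] [[0.0, 1.0, -0.0], [0.95, -0.0, 0.31], [0.31, -0.0, -0.95]]
brown [254.6 199.6]
steel [103.7  92.7]
[254.59803922 199.90196078] ((554.285400390625, -256.951904296875), 17.528072357177734) [ 537.01965 -273.10986] [ 571.00146 -240.21889]
```

View pics/w7.png

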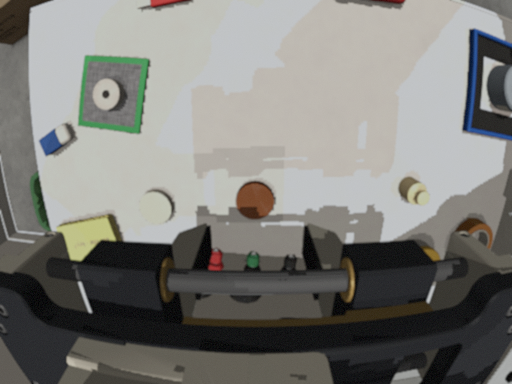

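Brown disc at (255,200) → (0.5535, −0.257); knobs at (217–290,262) just beyond. I'll grasp with the tool 6 mm short of the centre to clear them.

Call:
drive_tool --motion "0.2 -0.1 -4 0 0 0 5.5; 0.35 -0.1 -7 0 0 0 5.5; 0.35 -0.1 -9 0 0 0 5.5; 0.35 -0.1 -9.9 0 0 0 5.5; 0.35 -0.1 -9.9 0 0 0 5.5; 0.35 -0.1 -9.9 0 0 0 5.5"

```text
time: 18.67
tcp_pos: [0.5475, -0.2563, 0.1834]
tool_rot: [3.141, -0.0, -3.141]
contact_force: [0.6, -0.3, 0.2]
opening: 0.055
```

Call:
drive_tool --motion "0 0 -0.15 0 0 0 3; 0 0 -0.15 0 0 0 3; 0 0 -0.15 0 0 0 3; 0 0 -0.15 0 0 0 3; 0 0 -0.15 0 0 0 3; 0 0 -0.15 0 0 0 3; 0 0 2 0 0 0 3; 0 0 6 0 0 0 3; 0 0 9 0 0 0 3; -4 0 9 0 0 0 3; -8 0 9 0 0 0 3; -11 0 9 0 0 0 3; -11 0 9 0 0 0 3" --grip_force 15

```text
time: 19.75
tcp_pos: [0.4311, -0.2574, 0.2728]
tool_rot: [3.139, -0.004, 3.136]
contact_force: [-0.9, -0.0, 0.4]
opening: 0.034
```

Call:
drive_tool --motion "-1.9 61.3 0 0 0 0 3; -1.9 61.3 0 0 0 0 3; -1.9 61.3 0 0 0 0 3; -1.9 61.3 0 0 0 0 3; -1.9 61.3 0 0 0 0 3; -1.9 61.3 0 0 0 0 3; -1.9 61.3 0 0 0 0 3; -1.9 61.3 0 0 0 0 3; -1.9 61.3 0 0 0 0 3; -1.9 61.3 0 0 0 0 3; -1.9 61.3 0 0 0 0 3; -1.9 61.3 0 0 0 0 3; -1.9 61.3 0 0 0 0 3; -1.9 61.3 0 0 0 0 3; -1.9 61.3 0 0 0 0 3; -1.9 61.3 0 0 0 0 3; -1.9 61.3 -2 0 0 0 3; -1.9 61.3 -5 0 0 0 3; -1.9 61.3 -5 0 0 0 3; -1.9 61.3 -5 0 0 0 3"

```text
time: 21.42
tcp_pos: [0.4181, 0.3554, 0.2221]
tool_rot: [-3.139, -0.002, 3.141]
contact_force: [-0.1, -0.4, 1.4]
opening: 0.0343
```

```bash
python3 snap.py w8; python3 - <<'E'
from h import *
import pickle
c=pickle.load(open("pics/w8.pkl","rb"));p=r.sense()["tcp_pos"]
h=cv2.cvtColor(cv2.imread("pics/w8.png"),cv2.COLOR_BGR2HSV).astype(int);m=((h[...,1]>110)&((h[...,0]<15)|(h[...,0]>172))&(h[...,2]>25)).astype(np.uint8);m[:190]=0;m[268:]=0;m[:,:200]=0;m[:,320:]=0
cn=max(cv2.findContours(m,cv2.RETR_EXTERNAL,cv2.CHAIN_APPROX_NONE)[0],key=cv2.contourArea)[:,0]
P=(np.array([onplane(c,q,p[2]-.172,True)[:2] for q in cn])*1000).astype(np.float32)
print(cn.mean(0),cv2.minEnclosingCircle(P),P.min(0),P.max(0),p)
print(np.round(proj(c,np.array((.4248,.356,.006)),True),1),np.round(proj(c,np.array((.426,.260,.006)),True),1))
E
```

```text
21.4167 [0.4181 0.3554 0.2221] [-3.139e+00 -2.000e-03  3.141e+00] [-1.22  0.6   0.6   1.98 -0.51  0.72  1.26] 297.3186396354542 [0.334 0.356 0.202] [[0.0, 1.0, -0.0], [0.95, -0.0, 0.31], [0.31, -0.0, -0.95]]
[256.58024691 247.88271605] ((421.53057861328125, 355.5068664550781), 18.432476043701172) [403.26202 338.32227] [433.33905 372.8883 ] [0.41871263 0.355654   0.22325172]
[257.4 222.9] [133.1 222.2]
```

View pics/w8.png

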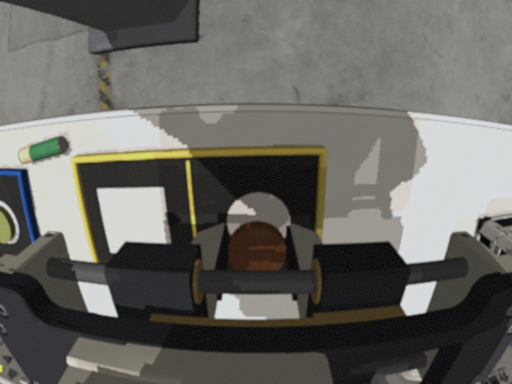

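Brown disc at (257,248), centred in column on the round mark (258,223); square mark at (133,222).

Call:
drive_tool --motion "0 0.05 -2 0 0 0 3; 0 0.05 -3.2 0 0 0 3; 0 0.05 -3.4 0 0 0 3; 0 0.05 -3.4 0 0 0 3; 0 0.05 -3.4 0 0 0 3; 0 0.05 -3.4 0 0 0 3"

```text
time: 21.97
tcp_pos: [0.4187, 0.3567, 0.1896]
tool_rot: [3.141, 0.001, 3.142]
contact_force: [0.1, -0.4, 0.4]
opening: 0.034
```

Call:
drive_tool --motion "0 -0.05 -0.12 0 0 0 3; 0 -0.05 -0.12 0 0 0 3; 0 -0.05 -0.12 0 0 0 4.1; 0 -0.05 -0.12 0 0 0 4.1; 0 -0.05 -0.12 0 0 0 4.1; 0 -0.05 0.5 0 0 0 4.1; 0 -0.05 4 0 0 0 4.1; 0 -0.05 8 0 0 0 4.1; 1 -46 8 0 0 0 4.1; 1 -46 8 0 0 0 4.1; 1 -46 8 0 0 0 4.1; 1 -46 8 0 0 0 4.1; 1 -46 8 0 0 0 4.1; 1 -46 8 0 0 0 4.1; 1 -46 8 0 0 0 4.1; 1 -46 8 0 0 0 4.1; 1 -46 8 0 0 0 4.1; 1 -46 8 0 0 0 4.1; 1 -46 8 0 0 0 4.1; 1 -46 8 0 0 0 4.1"

```text
time: 23.63
tcp_pos: [0.4276, -0.1118, 0.27]
tool_rot: [-3.138, 0.003, 3.13]
contact_force: [0.1, 0.4, 0.2]
opening: 0.0411
```

Call:
drive_tool --motion "4 -0.3 2 0 0 0 5; 8 -0.3 2 0 0 0 5; 11 -0.3 2 0 0 0 5; 11 -0.3 2 0 0 0 5; 11 -0.3 2 0 0 0 5; 11 -0.3 2 0 0 0 5"

```text
time: 24.13
tcp_pos: [0.5377, -0.1064, 0.2885]
tool_rot: [-3.142, -0.001, 3.141]
contact_force: [0.5, 0.0, -0.6]
opening: 0.0501
```

```bash
python3 snap.py w9; python3 - <<'E'
from h import *
import pickle
c=pickle.load(open("pics/w9.pkl","rb"))
for k,X in dict(base=(.5395,-.105,.0),mid=(.5395,-.105,.02),top=(.5395,-.105,.036)).items(): print(k,np.round(proj(c,np.array(X),True),1))
cv2.imwrite("pics/w9c.png",cv2.resize(cv2.imread("pics/w9.png")[150:270,180:340],(640,480)))
b=cv2.cvtColor(eyes.camera("top"),cv2.COLOR_RGB2BGR);cv2.imwrite("pics/t9.png",b)
E
```

```text
24.1333 [ 0.5377 -0.1064  0.2885] [-3.142e+00 -1.000e-03  3.141e+00] [-0.38  0.5   0.68  1.94 -0.42  0.85  2.09] 297.3186396354542 [ 0.454 -0.106  0.268] [[0.0, 1.0, -0.0], [0.95, -0.0, 0.31], [0.31, -0.0, -0.95]]
base [257.7 185.7]
mid [257.8 192.6]
top [257.8 198.9]
```

View pics/w9c.png

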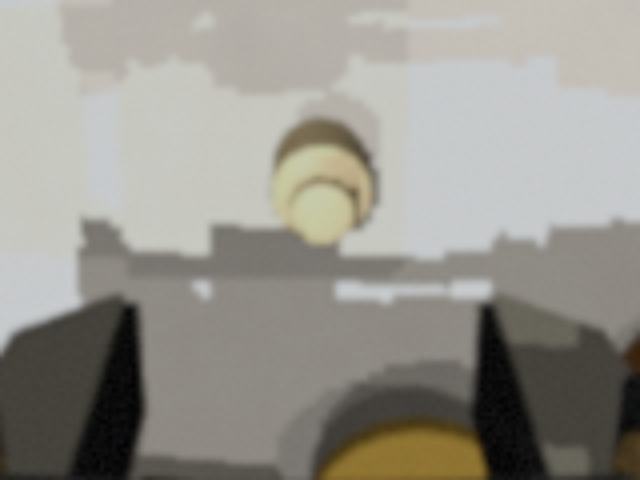

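Weight's knob is at (260,203), so about 3 mm beyond and 2 mm left of the first estimate: (0.543, −0.1025).

Call:
drive_tool --motion "0.3 0.4 -4 0 0 0 5; 0.5 0.4 -8 0 0 0 5; 0.5 0.4 -10.3 0 0 0 5; 0.5 0.4 -10.5 0 0 0 5; 0.5 0.4 -10.5 0 0 0 5; 0.5 0.4 -10.5 0 0 0 1.5; 0.5 0.4 -10.5 0 0 0 1.5; 0.5 0.4 -10.5 0 0 0 1.5; 0.5 0.4 -10.5 0 0 0 1.5; 0.5 0.4 -10.5 0 0 0 1.5; 0.5 0.4 -10.5 0 0 0 1.5; 0.5 0.4 -10.5 0 0 0 1.5" --grip_force 20

```text
time: 25.23
tcp_pos: [0.5438, -0.1025, 0.1846]
tool_rot: [3.141, 0.001, -3.142]
contact_force: [-1.5, 1.1, 8.6]
opening: 0.0214
```

Call:
drive_tool --motion "0 0 2 0 0 0 1.5; 0 0 6 0 0 0 1.5; 0 0 9 0 0 0 1.5; -4 0 9 0 0 0 1.5; -8 0 9 0 0 0 1.5; -11.5 0 9 0 0 0 1.5; -11.5 0 9 0 0 0 1.5; -11.5 0 9 0 0 0 1.5"

```text
time: 25.9
tcp_pos: [0.4265, -0.1023, 0.2739]
tool_rot: [3.14, -0.001, 3.141]
contact_force: [1.3, -0.8, -0.7]
opening: 0.0216
```

Call:
drive_tool --motion "-0.2 36.2 0 0 0 0 1.5; -0.2 36.2 0 0 0 0 1.5; -0.2 36.2 0 0 0 0 1.5; -0.2 36.2 0 0 0 0 1.5; -0.2 36.2 0 0 0 0 1.5; -0.2 36.2 0 0 0 0 1.5; -0.2 36.2 0 0 0 0 1.5; -0.2 36.2 0 0 0 0 1.5; -0.2 36.2 0 0 0 0 1.5; -0.2 36.2 0 0 0 0 1.5; -0.2 36.2 -3 0 0 0 1.5; -0.2 36.2 -5 0 0 0 1.5; -0.2 36.2 -5 0 0 0 1.5; -0.2 36.2 -5 0 0 0 1.5"

```text
time: 27.07
tcp_pos: [0.4268, 0.2596, 0.2233]
tool_rot: [-3.14, -0.001, 3.141]
contact_force: [-0.3, -1.0, -0.1]
opening: 0.0211
```

```bash
python3 snap.py w10; python3 - <<'E'
from h import *
import pickle
c=pickle.load(open("pics/w10.pkl","rb"));p=r.sense()["tcp_pos"]
print(np.round(proj(c,np.array((.426,.260,.006)),True),1),"brown",np.round(proj(c,np.array((.4248,.356,.016)),True),1),"knob if centred",np.round(proj(c,p-[0,0,.1846-.036]),1),np.round(proj(c,p-[0,0,.1846-.036],True),1))
E
```

```text
27.0667 [0.4268 0.2596 0.2233] [-3.140e+00 -1.000e-03  3.141e+00] [-1.1   0.54  0.61  2.1  -0.5   0.65  1.43] 297.3186396354542 [0.343 0.26  0.203] [[0.0, 1.0, -0.0], [0.95, -0.0, 0.31], [0.31, -0.0, -0.95]]
[257.  212.4] brown [387.9 214.5] knob if centred [255.9 269.6] [255.9 267.6]
```

View pics/w10.png

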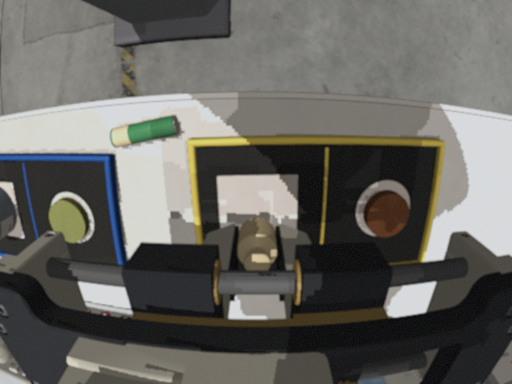

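Weight hangs upright at (257,245), column-centred on the square mark (257,212). Brown disc at (387,213) is as predicted.

Call:
drive_tool --motion "-0.05 0.05 -2 0 0 0 1.5; -0.05 0.05 -3 0 0 0 1.5; -0.05 0.05 -3.2 0 0 0 1.5; -0.05 0.05 -3.2 0 0 0 1.5; -0.05 0.05 -3.2 0 0 0 1.5; -0.05 0.05 -3.2 0 0 0 1.5"

```text
time: 27.62
tcp_pos: [0.4263, 0.2602, 0.1925]
tool_rot: [3.141, 0.001, 3.142]
contact_force: [0.6, 0.5, -1.1]
opening: 0.0217
```

Call:
drive_tool --motion "0 0 -0.15 0 0 0 1.5; 0 0 -0.15 0 0 0 1.5; 0 0 -0.2 0 0 0 1.5; 0 0 -0.2 0 0 0 1.5"

```text
time: 27.95
tcp_pos: [0.4262, 0.2602, 0.1906]
tool_rot: [3.14, 0.001, 3.142]
contact_force: [-2.1, -1.0, 10.3]
opening: 0.0218
```

Call:
drive_tool --motion "0 0 0.05 0 0 0 1.5; 0 0 0.05 0 0 0 3.2; 0 0 0.05 0 0 0 3.2; 0 0 0.05 0 0 0 3.2; 0 0 0.5 0 0 0 3.2; 0 0 4 0 0 0 3.2; 0 0 8 0 0 0 3.2; -4 -6 18 0 0 0 3.2; -7 -8 22 0 0 0 5; -7 -8 22 0 0 0 5; -7 -8 22 0 0 0 5; -7 -8 22 0 0 0 5; -7 -8 22 0 0 0 5; -7 -8 22 0 0 0 5; -7 -8 22 0 0 0 5"

```text
time: 29.2
tcp_pos: [0.3558, 0.1807, 0.4091]
tool_rot: [-3.141, -0.0, -3.141]
contact_force: [0.4, -0.3, -0.4]
opening: 0.05
```

```bash
python3 snap.py w11; python3 - <<'E'
from h import *
import pickle
c=pickle.load(open("pics/w11.pkl","rb"));B=cv2.imread("pics/w11.png")
for k,X in dict(bro=(.434,.103,.006),green=(.434,.103,.014),bsq=(.429,.0075,.006),coiltop=(.429,.0075,.038),yro=(.4248,.356,.006),brown=(.4248,.356,.016),ysq=(.426,.26,.006),knob=(.426,.26,.042)).items(): print(k,np.round(proj(c,np.array(X),True),1))
cv2.imwrite("pics/w11c.png",cv2.resize(B[140:250,50:420],(800,238*1)))
t=cv2.cvtColor(eyes.camera("top"),cv2.COLOR_RGB2BGR)
cv2.imwrite("pics/w11c.png",np.vstack([cv2.resize(B[130:240,20:420],(800,220)),cv2.resize(t[165:240,110:270],(800,375))]))
E
```

```text
29.2 [0.3558 0.1807 0.4091] [-3.141 -0.    -3.141] [-1.43  0.02  0.88  2.12 -0.02  1.01  1.03] 297.3186396354542 [0.272 0.182 0.389] [[0.0, 1.0, -0.0], [0.95, 0.0, 0.31], [0.31, -0.0, -0.95]]
bro [201.6 212.2]
green [200.7 214.4]
bsq [138.8 207.9]
coiltop [130.6 216.6]
yro [376.4 205.4]
brown [378.8 207.9]
ysq [313.2 207. ]
knob [318.  217.3]
```

View pics/w11c.png

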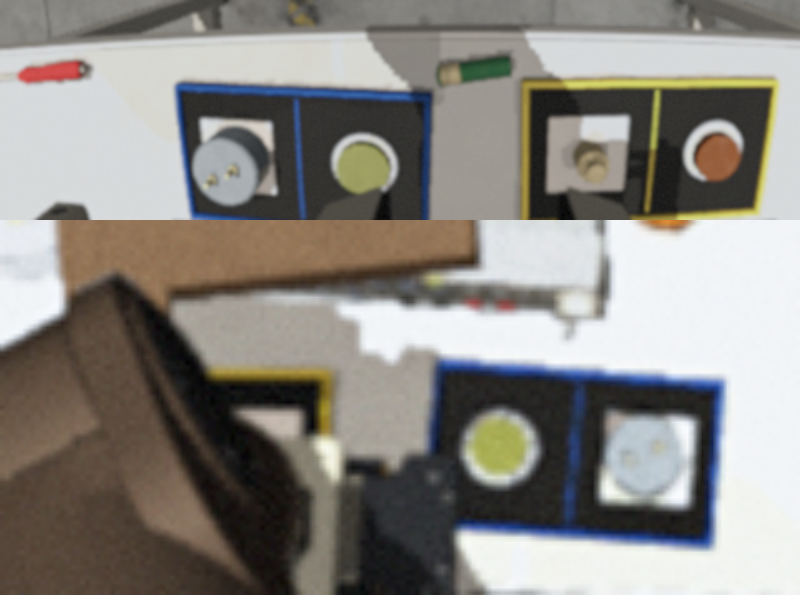

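Call:
drive_tool --motion "3 4 -3 0 0 0 5; 6.5 8 -8 0 0 0 5; 6.5 8 -11 0 0 0 5; 6.5 8 -11 0 0 0 5; 6.5 8 -11 0 0 0 5; 6.5 8 -11 0 0 0 5"

```text
time: 29.8
tcp_pos: [0.421, 0.2595, 0.2974]
tool_rot: [-3.135, -0.003, 3.141]
contact_force: [0.0, -0.2, 1.0]
opening: 0.0499
```

```bash
python3 snap.py w12; python3 - <<'E'
from h import *
import pickle
c=pickle.load(open("pics/w12.pkl","rb"));B=cv2.imread("pics/w12.png")
for k,X in dict(yro=(.4248,.356,.006),brown=(.4248,.356,.016),ysq=(.426,.26,.006),base=(.415,.26,.006),knob=(.426,.26,.042)).items(): print(k,np.round((np.array(proj(c,np.array(X),True))-[200,130])*3.2,1))
cv2.imwrite("pics/w12c.png",cv2.resize(B[130:270,200:400],(640,448)))
E
```

```text
29.8 [0.421  0.2595 0.2974] [-3.135e+00 -3.000e-03  3.141e+00] [-1.25  0.43  0.79  2.06 -0.42  0.82  1.36] 297.3186396354542 [0.337 0.26  0.277] [[0.0, 1.0, -0.01], [0.95, 0.0, 0.31], [0.31, -0.01, -0.95]]
yro [496.7 183.4]
brown [506.5 193.7]
ysq [187.6 187.1]
base [187.6 151.9]
knob [187.4 229.7]
```

View pics/w12c.png

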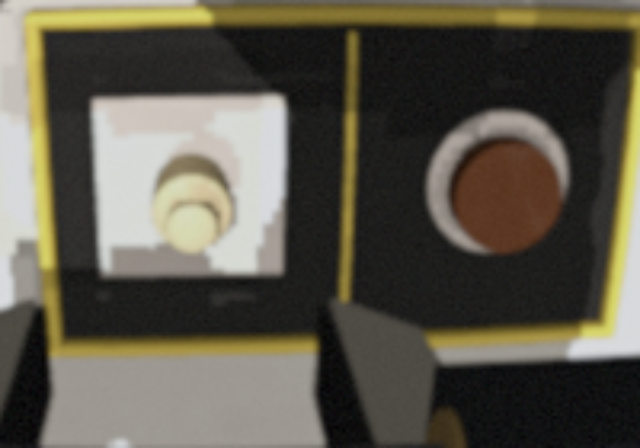

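Call:
drive_tool --motion "0 -42 2 0 0 0 5; 0 -42 2 0 0 0 5; 0 -42 8 0 0 0 5; 0 -42 8 0 0 0 5; 0 -60 8 0 0 0 5; 0 -60 8 0 0 0 5; 0 -60 8 0 0 0 5; 0 -60 8 0 0 0 5; 0 -60 8 0 0 0 5; 0 -60 8 0 0 0 5; 0 -60 8 0 0 0 5; 0 -60 8 0 0 0 5; 0 -60 8 0 0 0 5; 0 -60 8 0 0 0 5; 0 -60 8 0 0 0 5; 0 -60 8 0 0 0 5; 0 -60 8 0 0 0 5"

```text
time: 31.27
tcp_pos: [0.4192, -0.3417, 0.3815]
tool_rot: [-3.141, 0.002, 3.137]
contact_force: [0.3, 0.5, 0.0]
opening: 0.0499
```

The weight's knob is at (191,228) in the crop against a predicted (187,230), and the brown disc at (506,196) against (506,194). Both are centred within about 1 mm. Last check: steel disc, cream disc and blue tray.

```bash
python3 snap.py w13; python3 - <<'E'
from h import *
import pickle
c=pickle.load(open("pics/w13.pkl","rb"));B=cv2.imread("pics/w13.png")
for k,X in dict(pad=(.451,-.391,.003),steeltop=(.451,-.391,.015)).items(): print(k,np.round((np.array(proj(c,np.array(X),True))-[140,140])*4,1))
t=cv2.cvtColor(eyes.camera("top"),cv2.COLOR_RGB2BGR)
ct=eyes.get_calibration("top")
for k,X in dict(bro=(.434,.103,.006),green=(.434,.103,.014),bsq=(.429,.0075,.006),coil=(.429,.0075,.038),yro=(.4248,.356,.006),brown=(.4248,.356,.016),ysq=(.426,.26,.006),cream=(.558,-.349,.01)).items(): print(k,np.round((np.array(proj(ct,np.array(X)))-[110,165])*[800/160,5],1))
cv2.imwrite("pics/w13c.png",np.vstack([np.hstack([cv2.resize(B[140:195,140:240],(400,220)),cv2.resize(t[150:240,290:390],(400,220))]),cv2.resize(t[165:240,110:270],(800,375))]))
E
```

```text
31.2667 [ 0.4192 -0.3417  0.3815] [-3.141e+00  2.000e-03  3.137e+00] [-0.07  0.42  0.91  1.86 -0.38  1.05  2.56] 297.3186396354542 [ 0.335 -0.34   0.361] [[0.01, 1.0, -0.0], [0.95, -0.0, 0.31], [0.31, -0.0, -0.95]]
pad [312.4 183.3]
steeltop [307.5 195.3]
bro [499.6 227.2]
green [498.4 225.8]
bsq [646.7 238.8]
coil [645.4 233.4]
yro [107.7 230.9]
brown [102.9 229.2]
ysq [256.4 233. ]
cream [1194.5   57.4]
```

View pics/w13c.png

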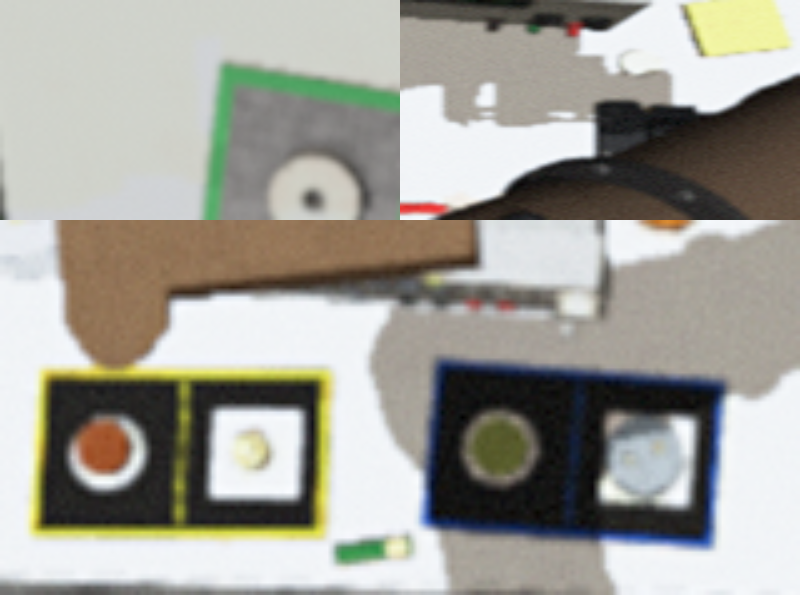

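The steel disc lies mid-pad, about 1.5 mm off. All four parts are centred on their marks, and the cream disc has not moved.

```bash
python3 -c "
from workcell import r
print(r.finish_job())"
```

```text
the job is handed in; nothing more can be done
None
```

Both kits are made up and the job was handed in at about 31 s of the 141 s allowed.

I lifted the steel disc onto the clear bench and put the green disc on the blue tray's round mark. The steel disc then went back on the stock pad. After that came the coil to the blue square mark, the brown disc to the yellow round mark and the brass weight to the yellow square mark.

**Last checks (wrist and top cameras):**
- **Kit parts:** all four lie flat or stand upright. The brown disc and weight measured within about 1 mm of their mark centres. By eye in the top view, the green disc and coil looked centred to within 1–2 mm.
- **Steel disc:** it lies flat on the stock pad, about 1.5 mm from the measured centre.
- **Off-white disc:** never touched, and still in its place.
- **Forces:** the highest wrist force reported at the end of a move was about 10 N. The gripper was clear of everything at hand-in.

One measurement disagreed: the close view before grasping put the weight about 3–4 mm from my first estimate. I used the close view. No check failed.

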